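# Lay out the seal drivers by size

## Robot

A 6-joint arm with a two-finger parallel gripper is mounted at the origin on the work surface. World frame = base frame: x ahead of the robot, y to its left, z up, the work surface at z = 0. Lengths are in m, angles in degrees, forces in N, time in s.
With the tool pointing down it reaches from about 0.25 to 0.725 m from the base axis. Payload 9.7 kg.
Tool frame: the origin (TCP) lies on the centre line of the jaws, within the pads' length; the fingertips stand 19 mm ahead of it and the grasp point (between the pads) is the TCP; z points along the fingers, y is the direction in which the jaws open and shut (so a half turn about z gives the same grasp; the last joint's range is limited). The gripper opens to 85 mm and grips with 20 to 120 N. Pads are 22 mm wide; open, the fingers measure 114 mm over their backs; the gripper's body (76 mm by 85 mm) begins 54 mm behind the grasp point. The pads swing forward as they close: fully open they stand 13 mm farther back than shut.
Start: joints at [63.484, 4.979, 10.078, 95.1, 0, 90], TCP at [0.246, 0.492, 0.25] pointing down, gripper open.
Joint ranges: [-179.16, 179.16], [-48.56, 103.87], [-65.8, 70.77], [-126.05, 130.52], [-82.76, 87.17], [-180, 180]. Speed limits (degrees/s): [127.2, 127.2, 147.25, 180, 180, 180].

## Interface

Orientations are given as [roll, pitch, yaw] about the fixed x, y, z axes, in that order (R = Rz(yaw) Ry(pitch) Rx(roll)).
In Python, from workcell import bot, viewer, job gives the robot as it stands.
- The arm moves only by the tool play_rows, never from a script. Its argument "commands" is a list of rows, each an object of numbers: "tx", "ty", "tz": the shift along the tool's x, y, z in cm; "ax", "ay", "az": the turn, a rotation vector about the tool's x, y, z in rad. A call has 1 to 20 rows; each row is the pose to reach, as a shift and turn from the pose commanded when the call began, along the tool's axes at that moment; what a row does not reach only later rows make up. A row lasts 1/10 s, in which the tool goes at most 50 mm and 8.59 degrees, less where a joint would pass 70% of its speed; a pose out of reach is approached as far as the arm can. A call with a gripper value outside its range is refused whole. "grip" is the finger opening in cm, from 0 to 8.54, set as the call begins (left out, the last holds). The fingers move at their own pace and stop on an object; "newtons" is the grip in N (left out, the last holds). Time passes only in rows, so rows that repeat a pose let the fingers close. It gives the time, the measured TCP pose, the force and the opening at its end, in the units of the state.
- bot.get_obs(): the state, without advancing time (a new reading comes with each control period).
- viewer.camera(name): name is "scene" or "top" or "wrist"; returns a dict with "pixels" (480x640x3 uint8, red, green, blue), "depth" (480x640 float32, m along the optical axis (not along the pixel's ray), 0 where there is no reading), "fx", "fy", "cx", "cy" (pixels), "dist" ([k1, k2, p1, p2, k3] as OpenCV has them; the pictures are not rectified), "rvec" (rotation vector, rad) and "tvec" (3), from world to camera coordinates, as OpenCV has them; the wrist camera has in their place "tool_from_camera" (4x4, takes a point from camera to tool coordinates, whose origin is the TCP and whose axes are the flange's). Camera axes: x right, y down, z forward; pixel columns grow to the right and rows downward; lengths in m; the calibration is good to about 2 mm. A picture is of the moment at which its call begins: read the wrist's pose just before it.
- job.job_done(): hands the job in, once; it reports no verdict.
The state is a dict: "time": time; "q": joint angles; "qd": joint speeds; "joint_efforts": joint torques, N m; "ee_pos": TCP position; "tcp_rot": TCP orientation; "wrist_force": force on the tool from outside, world axes, zero at the start; "torque": the same for the moment, N m; "opening": finger opening in m.
Only numpy, scipy, OpenCV 4.12 (cv2) and the standard library are available. Lean on these libraries where they do the work, as an engineer would, in place of code of your own. Each camera call takes 0.05 s, during which the arm holds its last target.

## Task

Set the four seal drivers (aluminium foot, black neck) out in order of foot diameter along the layout strip: one standing upright on the middle of each black disc, the smallest on the disc next to the shaft clamp (the block with the upright steel stub) and each next larger one on the next disc along. Leave the blue damper adjuster with its spring standing where it is.

Things in the scene. Friction and masses are not known exactly. Their poses are not given: they have to be found in the camera images.
- driver_28: The smallest of four loose seal drivers, standing upright: a round bare-aluminium foot 28 mm in diameter and 16 mm high, and above it a plain round black plastic neck 22 mm in diameter up to the total height of 59 mm (grip the neck). Origin: centre of the underside; z up along the axis. Between 40 and 190 g.
- driver_38: The second smallest of four loose seal drivers, standing upright: a round bare-aluminium foot 38 mm in diameter and 16 mm high, and above it a plain round black plastic neck 22 mm in diameter up to the total height of 64 mm (grip the neck). Origin: centre of the underside; z up along the axis. Between 40 and 190 g.
- driver_48: The second largest of four loose seal drivers, standing upright: a round bare-aluminium foot 48 mm in diameter and 16 mm high, and above it a plain round black plastic neck 22 mm in diameter up to the total height of 69 mm (grip the neck). Origin: centre of the underside; z up along the axis. Between 40 and 190 g.
- driver_58: The largest of four loose seal drivers, standing upright: a round bare-aluminium foot 58 mm in diameter and 16 mm high, and above it a plain round black plastic neck 22 mm in diameter up to the total height of 74 mm (grip the neck). Origin: centre of the underside; z up along the axis. Between 40 and 190 g.
- mark_1: Place 1 of 4 in the row along the fixed grey layout strip: a fixed flat black disc, 64 mm in diameter, 2 mm thick. The four look alike, lie in a straight row 85 mm apart between centres, numbered from the robot's left (+y) to its right. Origin: centre of the disc's underside, on the strip's top face 10 mm above the table; the landing face is 2 mm above the origin. The strip is 85 mm wide (local x) by 500 mm long (local y).
- mark_2: Place 2 of 4 in the row along the fixed grey layout strip: a fixed flat black disc, 64 mm in diameter, 2 mm thick. The four look alike, lie in a straight row 85 mm apart between centres, numbered from the robot's left (+y) to its right. Origin: centre of the disc's underside, on the strip's top face 10 mm above the table; the landing face is 2 mm above the origin. The strip is 85 mm wide (local x) by 500 mm long (local y).
- mark_3: Place 3 of 4 in the row along the fixed grey layout strip: a fixed flat black disc, 64 mm in diameter, 2 mm thick. The four look alike, lie in a straight row 85 mm apart between centres, numbered from the robot's left (+y) to its right. Origin: centre of the disc's underside, on the strip's top face 10 mm above the table; the landing face is 2 mm above the origin. The strip is 85 mm wide (local x) by 500 mm long (local y).
- mark_4: Place 4 of 4 in the row along the fixed grey layout strip: a fixed flat black disc, 64 mm in diameter, 2 mm thick. The four look alike, lie in a straight row 85 mm apart between centres, numbered from the robot's left (+y) to its right. Origin: centre of the disc's underside, on the strip's top face 10 mm above the table; the landing face is 2 mm above the origin. The strip is 85 mm wide (local x) by 500 mm long (local y).
- clamp: Fixed aluminium shaft clamp, 56 mm (local x) by 41 mm (local y), 36 mm high, with a bare steel shaft stub 14 mm thick upright in it, topping out 66 mm above the origin. It stands on the strip beyond one end of the row, either end, 82.5 mm from the centre of the nearest mark; a low dark steel block, 50 x 20 x 14 mm, lies beyond the other end. Origin: centre of its underside, on the strip's top face.
- adjuster: A loose damper adjuster standing among the drivers: blue knob 28 mm in diameter and 14 mm high at the bottom, copper-coloured spring and a dark pin 13 mm thick above it, 40 mm high in all, 50 g. Not to be moved. Origin: centre of the underside. Two small low loose parts lie among the drivers too: a black rubber ring (34 mm across, 7 mm high) and a steel disc (28 mm across, 12 mm high).
Things that resemble listed ones, but are neither listed nor needed, are in the scene too. Leave any yellow look-alike of the driver_58 alone.

How it is judged:
By the outcome, as a careful person would: the job done as asked, in the order asked, and still so for the second after the job is handed in, with the robot touching nothing.
It also fails if it takes over 102 s, if anything falls off the work surface, if the arm or the gripper's body presses on something with over 40 N, if the wrist force passes 120 N, or if a joint passes its speed limit or range.

## Working session

There is one attempt and no reset: what is moved stays moved. The work goes in short steps, Python scripts to look and compute and a tool call to move; the robot and the scene stay as the last step left them, time stands still between calls to the robot, and variables do not carry over. Pictures are saved under pics/ and viewed, and the job is handed in when it is done.

Besides the shell and the picture viewer there is one more tool, called after "Call:" as name([rows], argument=value, ...), one row to a line, values as JSON. play_rows: Moves the arm, as the interface text tells. Its arguments: {"type":"object","properties":{"commands":{"type":"array"},"grip":{"type":"number"},"newtons":{"type":"number"}},"required":["commands"]}

```bash
ls; mkdir -p pics; python3 - <<'E'
from workcell import bot, viewer, job
import cv2,numpy as np,pickle
print(bot.get_obs())
d={}
for n in ["scene","top"]:
    c=viewer.camera(n); d[n]=c
    cv2.imwrite(f"pics/{n}0.png",c["pixels"][:,:,::-1])
    print(n,{k:v for k,v in c.items() if k not in("pixels","depth")})
pickle.dump(d,open("v0.pkl","wb"))
E
```

```text
pics
{'time': 0.0, 'q': array([ 6.34832633e+01,  5.01114028e+00,  1.00329188e+01,  9.50989154e+01,
       -5.65838888e-04,  9.00027452e+01]), 'qd': array([ 0.04522909,  0.00751493,  0.00112622, -0.02297682, -0.00485395,
        0.10181493]), 'joint_efforts': array([ 2.71707904e-03, -5.20389283e+01,  4.64807332e+01,  1.63104519e-02,
        4.40603765e-05,  2.90785039e-06]), 'ee_pos': array([0.24546192, 0.49195464, 0.24956891]), 'tcp_rot': array([-1.79922863e+02,  5.69534282e-04,  1.53480519e+02]), 'wrist_force': array([-0.76963161, -0.02885142, -0.30024186]), 'torque': array([-0.02929183,  0.05513245, -0.07844108]), 'opening': 0.08539183668562118}
scene {'fx': 508.6180434022479, 'fy': 508.6180434022479, 'cx': 311.7804833428881, 'cy': 241.71843542103503, 'dist': array([0.05032548, 0.        , 0.        , 0.        , 0.        ]), 'rvec': array([ 1.58962495,  1.71926073, -0.89911953]), 'tvec': array([ 0.09567917, -0.2640967 ,  1.48344797])}
top {'fx': 463.28605765853877, 'fy': 463.28605765853877, 'cx': 323.4552737752926, 'cy': 239.70239069184873, 'dist': array([-0.11749965,  0.        ,  0.        ,  0.        ,  0.        ]), 'rvec': array([ 2.13780403, -2.07450414,  0.23204797]), 'tvec': array([-0.0657847 ,  0.57486   ,  0.96843883])}
```

View pics/scene0.png

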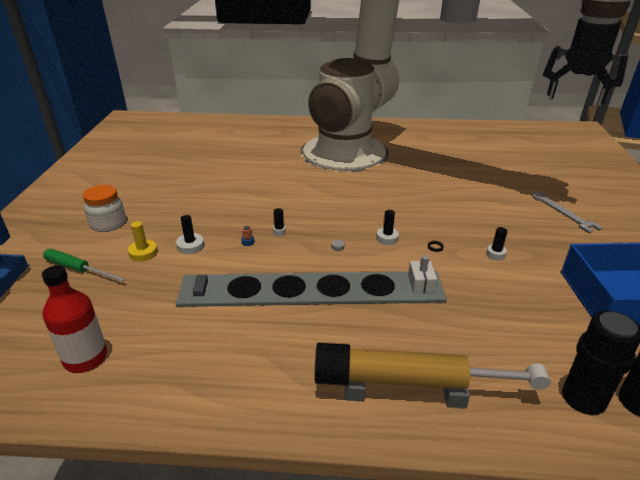

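View pics/top0.png

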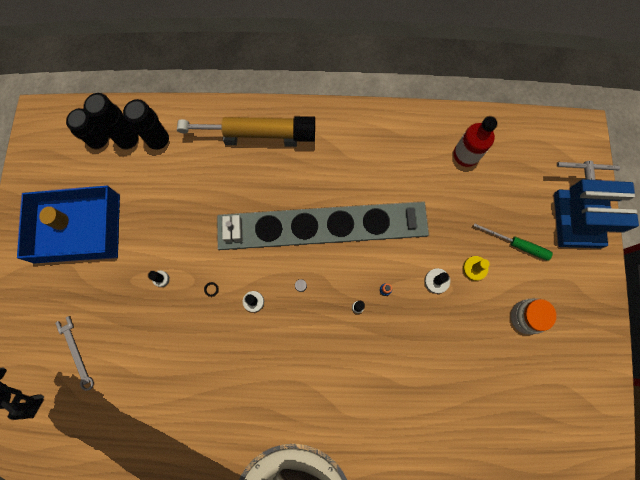

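```bash
cat > h.py <<'E'
import numpy as np,cv2
def Rt(c): 
    R=cv2.Rodrigues(np.array(c["rvec"]))[0]; return R,np.array(c["tvec"])
def rays(c,uv):
    K=np.array([[c["fx"],0,c["cx"]],[0,c["fy"],c["cy"]],[0,0,1]])
    p=cv2.undistortPoints(np.array(uv,float).reshape(-1,1,2),K,np.array(c["dist"]))[:,0]
    return np.c_[p,np.ones(len(p))]
def cast(c,uv,z,RT=None):
    R,t=RT or Rt(c); d=rays(c,uv)@R; o=-R.T@t
    return o+d*((z-o[2])/d[:,2])[:,None]
def cloud(c,RT=None):
    R,t=RT or Rt(c); v,u=np.mgrid[:480,:640]
    r=rays(c,np.c_[u.ravel(),v.ravel()])*c["depth"].reshape(-1,1)
    return ((r-t)@R).reshape(480,640,3)
def RTw(c,obs):
    from scipy.spatial.transform import Rotation as Ro
    T=np.eye(4);T[:3,:3]=Ro.from_euler('xyz',obs["tcp_rot"],degrees=True).as_matrix();T[:3,3]=obs["ee_pos"]
    M=np.linalg.inv(T@np.array(c["tool_from_camera"])); return M[:3,:3],M[:3,3]
E
python3 - <<'E'
import pickle;from h import *
d=pickle.load(open("v0.pkl","rb"))
for n in ["top","scene"]:
    c=d[n];W=cloud(c);im=c["pixels"];hsv=cv2.cvtColor(im,cv2.COLOR_RGB2HSV)
    print(n)
    roi=(W[...,0]>.25)&(W[...,0]<.75)&(abs(W[...,1])<.5)&(c["depth"]>0)
    m=(roi&(hsv[...,1]<60)&(hsv[...,2]>110)).astype(np.uint8)
    k,l,s,ce=cv2.connectedComponentsWithStats(m)
    for i in range(1,k):
        if s[i,4]>25: P=W[l==i]; print("white",ce[i].round(),s[i,4],"med",np.median(P,0).round(4),"range",np.ptp(P[:,:2],axis=0).round(3))
    m=(roi&(hsv[...,2]<40)).astype(np.uint8)
    k,l,s,ce=cv2.connectedComponentsWithStats(m)
    for i in range(1,k):
        if s[i,4]>25:
            P=W[l==i]; z=P[:,2]; T=P[z>z.max()-.004]
            print("dark",ce[i].round(),s[i,4],"med",np.median(P,0).round(4),"zmax",z.max().round(4),"top",T.mean(0).round(4),len(T))
E
```

```text
top
white [233. 225.] 449 med [0.6087 0.1596 0.0462] range [0.076 0.084]
white [392. 219.] 30 med [ 0.643  -0.2092  0.0114] range [0.031 0.017]
white [482. 228.] 30 med [ 0.6272 -0.4245  0.0152] range [0.02  0.043]
white [380. 234.] 177 med [ 0.605  -0.1882  0.0107] range [0.032 0.104]
white [436. 281.] 303 med [ 0.4936 -0.3074  0.0166] range [0.054 0.055]
white [162. 279.] 90 med [0.4812 0.3215 0.0165] range [0.034 0.031]
white [300. 285.] 100 med [0.4799 0.002  0.0128] range [0.024 0.024]
white [254. 302.] 209 med [0.4364 0.1023 0.0171] range [0.046 0.046]
white [522. 312.] 26 med [ 0.4279 -0.494   0.0547] range [0.038 0.008]
white [ 83. 372.] 35 med [0.2586 0.4953 0.0087] range [0.021 0.013]
dark [376. 221.] 525 med [ 0.6365 -0.171   0.0126] zmax 0.0183 top [ 0.6357 -0.1703  0.0153] 107
dark [340. 224.] 546 med [ 0.6276 -0.0863  0.0128] zmax 0.0196 top [ 0.6319 -0.0854  0.0166] 36
dark [304. 226.] 552 med [ 0.6197 -0.0018  0.0127] zmax 0.018 top [ 0.6193 -0.0008  0.0152] 150
dark [268. 228.] 540 med [0.6112 0.0822 0.013 ] zmax 0.0184 top [0.612  0.0805 0.0156] 124
dark [155. 276.]
[... 1652 characters left out ...]
9] zmax 0.075 top [ 0.5039 -0.3166  0.0731] 41
dark [499. 239.] 233 med [0.4918 0.3238 0.0444] zmax 0.0648 top [0.487  0.3258 0.0625] 48
dark [435. 246.] 71 med [0.4694 0.2056 0.0036] zmax 0.007 top [0.4687 0.2043 0.0049] 44
dark [333. 285.] 552 med [ 0.623  -0.0049  0.0112] zmax 0.0141 top [ 0.6228 -0.0049  0.0115] 448
dark [378. 285.] 546 med [0.6146 0.0796 0.0111] zmax 0.015 top [0.6155 0.0785 0.0119] 301
dark [202. 289.] 47 med [ 0.6615 -0.2473  0.0151] zmax 0.0221 top [ 0.6508 -0.2466  0.0205] 11
dark [244. 287.] 552 med [ 0.6402 -0.1734  0.0112] zmax 0.0161 top [ 0.6403 -0.1739  0.0128] 115
dark [289. 286.] 550 med [ 0.6312 -0.089   0.0112] zmax 0.0145 top [ 0.6314 -0.0896  0.0117] 377
```

```bash
python3 - <<'E'
import pickle;from h import *
d=pickle.load(open("v0.pkl","rb"))
im=d["top"]["pixels"][190:330,130:500]
cv2.imwrite("pics/topcrop.png",cv2.resize(im,(800,303),interpolation=cv2.INTER_CUBIC)[:,:,::-1])
E
```

```text
(no output)
```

View pics/topcrop.png

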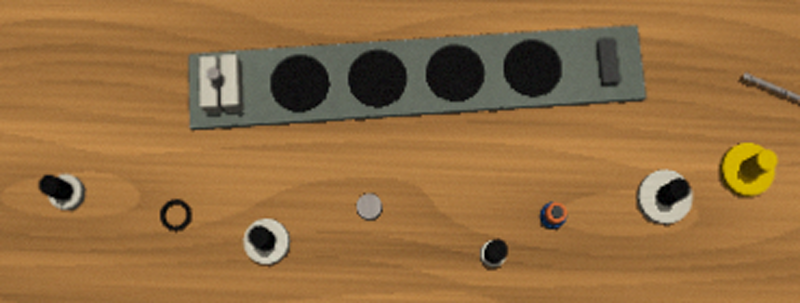

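```bash
cat >> h.py <<'E'
def plan(obs,p,yaw):
    from scipy.spatial.transform import Rotation as Ro
    R=Ro.from_euler('xyz',obs["tcp_rot"],degrees=True)
    s=R.inv().apply(np.array(p)-obs["ee_pos"])*100
    r=(R.inv()*Ro.from_euler('xyz',[180,0,yaw],degrees=True)).as_rotvec()
    print("t cm",s.round(2),"a rad",r.round(3))
E
python3 - <<'E'
from h import *
from workcell import bot
plan(bot.get_obs(),[.44,.325,.25],90)
E
```

```text
t cm [-24.86  -6.26  -0.03] a rad [-1.000e-03  1.000e-03  1.108e+00]
```

Call:
play_rows([
  {"tx":-2,"ty":-0.5,"az":0.1},
  {"tx":-6,"ty":-1.5,"az":0.25},
  {"tx":-10,"ty":-2.5,"az":0.4},
  {"tx":-14,"ty":-3.5,"az":0.55},
  {"tx":-18,"ty":-4.5,"az":0.7},
  {"tx":-22,"ty":-5.5,"az":0.85},
  {"tx":-24,"ty":-6,"az":1.0},
  {"tx":-24.86,"ty":-6.26,"az":1.108},
  {"tx":-24.86,"ty":-6.26,"az":1.108},
  {"tx":-24.86,"ty":-6.26,"az":1.108},
], grip=6)

```text
invalid input at $.commands[0]: expected keys tx, ty, tz, ax, ay, az
```

```bash
python3 - <<'E'
from h import *
from workcell import bot,viewer
import pickle
o=bot.get_obs();c=viewer.camera("wrist");pickle.dump((o,c),open("w1.pkl","wb"))
cv2.imwrite("pics/w1.png",c["pixels"][:,:,::-1]); print(o,c["tool_from_camera"],c["fx"],c["dist"])
E
```

```text
{'time': 0.1, 'q': array([ 6.34843737e+01,  5.00680853e+00,  1.00396196e+01,  9.50993719e+01,
       -1.52034898e-04,  9.00004142e+01]), 'qd': array([-0.03929116, -0.08096706,  0.06664513, -0.00471654,  0.07185243,
       -0.04478854]), 'joint_efforts': array([ 1.33412232e-03, -5.21563017e+01,  4.65652978e+01,  1.59848796e-02,
        7.74408045e-05,  1.10322938e-05]), 'ee_pos': array([0.24546336, 0.49198568, 0.24967049]), 'tcp_rot': array([-1.79933439e+02,  1.52516005e-04,  1.53483960e+02]), 'wrist_force': array([ 0.55396908,  0.03286422, -0.43200004]), 'torque': array([ 0.06553724, -0.00195689, -0.00909081]), 'opening': 0.08533682091106498} [[ 2.27052289e-04 -9.58819884e-01 -2.84014750e-01  7.08371877e-02]
 [ 9.99999968e-01  1.85850242e-04  1.72017031e-04 -8.47958629e-04]
 [-1.12149139e-04 -2.84014780e-01  9.58819896e-01 -1.23425907e-01]
 [ 0.00000000e+00  0.00000000e+00  0.00000000e+00  1.00000000e+00]] 339.4190877246702 [0.00701893 0.         0.         0.         0.        ]
```

View pics/w1.png

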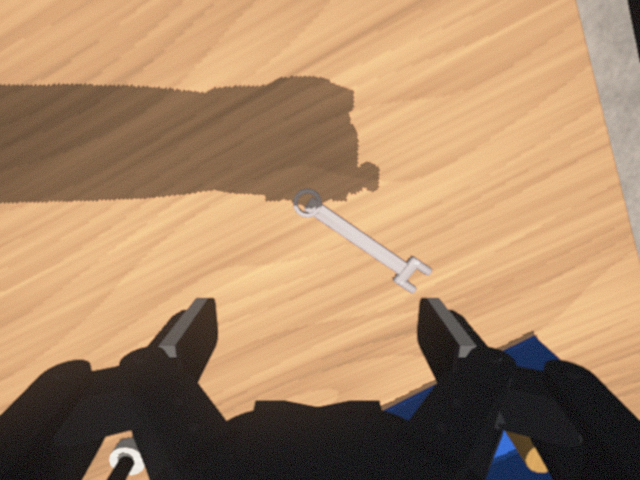

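The wrist picture shows the spanner at (360,240) and the open fingers at (190,330) and (450,330); the rows were refused because every key is required.

Call:
play_rows([
  {"tx":-2,"ty":-0.5,"tz":0,"ax":0,"ay":0,"az":0.1},
  {"tx":-6,"ty":-1.5,"tz":0,"ax":0,"ay":0,"az":0.25},
  {"tx":-10,"ty":-2.5,"tz":0,"ax":0,"ay":0,"az":0.4},
  {"tx":-14,"ty":-3.5,"tz":0,"ax":0,"ay":0,"az":0.55},
  {"tx":-18,"ty":-4.5,"tz":0,"ax":0,"ay":0,"az":0.7},
  {"tx":-22,"ty":-5.5,"tz":0,"ax":0,"ay":0,"az":0.85},
  {"tx":-24,"ty":-6,"tz":0,"ax":0,"ay":0,"az":1.0},
  {"tx":-24.86,"ty":-6.26,"tz":0,"ax":0,"ay":0,"az":1.108},
  {"tx":-24.86,"ty":-6.26,"tz":0,"ax":0,"ay":0,"az":1.108},
  {"tx":-24.86,"ty":-6.26,"tz":0,"ax":0,"ay":0,"az":1.108},
], grip=6)

```text
time: 1.15
ee_pos: [0.4399, 0.3252, 0.2501]
tcp_rot: [-180.0, 0.0, 90.2]
wrist_force: [0.1, -0.0, -0.1]
opening: 0.0598
```

```bash
cat > look.py <<'E'
from h import *
from workcell import bot,viewer
import pickle,sys
n=sys.argv[1]
o=bot.get_obs();c=viewer.camera("wrist");pickle.dump((o,c),open(n+".pkl","wb"))
cv2.imwrite(f"pics/{n}.png",c["pixels"][:,:,::-1]); print(o["time"],o["q"].round(2),o["ee_pos"].round(4),o["tcp_rot"].round(2),o["wrist_force"].round(1),o["opening"])
E
python3 look.py w2
```

```text
1.15 [3.647e+01 4.590e+00 9.640e+00 9.507e+01 1.000e-02 1.263e+02] [0.4399 0.3252 0.2501] [-1.7998e+02  1.0000e-02  9.0170e+01] [ 0.1 -0.  -0.1] 0.059827949410647834
```

View pics/w2.png

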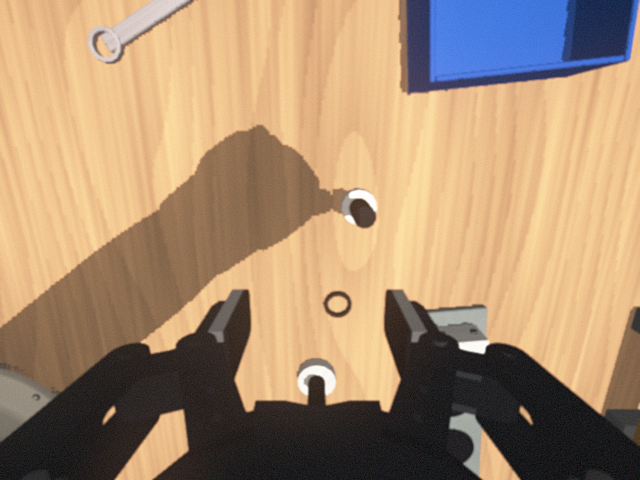

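The wrist view shows driver A at (360,208), the ring at (338,304), driver B at (317,380) and the strip at lower right.

```bash
cat > meas.py <<'E'
from h import *
import pickle,sys
from scipy.optimize import least_squares
def feet(c,RT,verbose=True):
    W=cloud(c,RT);im=c["pixels"];hsv=cv2.cvtColor(im,cv2.COLOR_RGB2HSV)
    m=((hsv[...,1]<60)&(hsv[...,2]>90)&(W[...,2]>.004)&(W[...,2]<.024)&(c["depth"]>0)).astype(np.uint8)
    k,l,s,ce=cv2.connectedComponentsWithStats(m)
    for i in range(1,k):
        if s[i,4]<60: continue
        P=W[l==i]; z=P[:,2]; T=P[z>.0125]
        if len(T)<30: continue
        # outer hull of top face points cast on the 16 mm plane
        vu=np.argwhere((l==i)&(W[...,2]>.0125)); q=cast(c,vu[:,::-1],.016,RT)[:,:2].astype(np.float32)
        (cx,cy),r=cv2.minEnclosingCircle(q)
        print("foot px",ce[i].round(),s[i,4],"z",np.median(T[:,2]).round(4),"circle",round(cx,4),round(cy,4),"diam",round(2*r*1000,1))
    # necks: dark points in the 25..80 mm height band
    m=((hsv[...,2]<70)&(W[...,2]>.025)&(W[...,2]<.1)&(c["depth"]>0)).astype(np.uint8)
    k,l,s,ce=cv2.connectedComponentsWithStats(m)
    for i in range(1,k):
        if s[i,4]<60: continue
        P=W[l==i]; z=P[:,2]; zt=np.percentile(z,97); T=P[z>zt-.005]
        a,_=cv2.minEnclosingCircle(T[:,:2].astype(np.float32)),0
        print("neck px",ce[i].round(),s[i,4],"zt",zt.round(4),"top circ",np.round(a[0],4),"diam",round(2e3*a[1],1),"span",np.ptp(P[:,:2],axis=0).round(3))
def discs(c,RT):
    im=c["pixels"];hsv=cv2.cvtColor(im,cv2.COLOR_RGB2HSV);W=cloud(c,RT)
    m=((hsv[...,2]<45)&(W[...,2]<.03)&(W[...,2]>.003)&(c["depth"]>0)).astype(np.uint8)
    cs,_=cv2.findContours(m,cv2.RETR_EXTERNAL,cv2.CHAIN_APPROX_NONE)
    for k in cs:
        if cv2.contourArea(k)<150: continue
        q=cast(c,k[:,0],.012,RT)[:,:2]; e=cv2.fitEllipse(q.astype(np.float32)*1000)
        print("disc px",k[:,0].mean(0).round(),"c",np.round(e[0],1),"ax",np.round(e[1],1))
if __name__=="__main__":
    for n in sys.argv[1:]:
        if n in("top","scene"): c=pickle.load(open("v0.pkl","rb"))[n];RT=Rt(c)
        else: o,c=pickle.load(open(n+".pkl","rb"));RT=RTw(c,o)
        print(n);feet(c,RT);discs(c,RT)
E
python3 meas.py w2 top scene
```

```text
w2
foot px [356. 202.] 516 z 0.0158 circle 0.4852 0.3276 diam 37.9
foot px [460. 319.] 1187 z 0.0178 circle 0.6091 0.1815 diam 48.9
foot px [317. 375.] 802 z 0.0158 circle 0.441 0.1076 diam 49.2
foot px [ 20. 398.] 1727 z 0.0152 circle 0.0566 0.0701 diam 59.9
neck px [316. 393.] 369 zt 0.065 top circ [0.4408 0.1125] diam 17.0 span [0.018 0.008]
neck px [627. 426.] 60 zt 0.0294 top circ [0.8343 0.0499] diam 20.5 span [0.019 0.011]
disc px [459. 444.] c [633.    1.6] ax [31.  54.1]
top
foot px [328. 225.] 3871 z 0.0133 circle 0.6255 -0.044 diam 496.8
foot px [493. 232.] 71 z 0.0161 circle 0.6169 -0.4516 diam 98.0
foot px [436. 281.] 317 z 0.0166 circle 0.4988 -0.3135 diam 57.3
foot px [162. 279.] 92 z 0.017 circle 0.4837 0.3288 diam 36.0
foot px [300. 285.] 104 z 0.0136 circle 0.4792 0.0016 diam 26.0
foot px [254. 302.] 217 z 0.0169 circle 0.4393 0.108 diam 47.5
foot px [291. 464.] 1091 z 0.0142 circle 0.0591 0.003 diam 201.3
neck px [121. 135.] 1148 zt 0.0981 top circ [0.8246 0.4473] diam 205.7 span [0.055 0.221]
neck px [289. 132.] 794 zt 0.0836 top circ [0.8495 0.0059] diam 56.8 spa
[... 2774 characters left out ...]
an [0.078 0.041]
neck px [334. 365.] 1491 zt 0.0816 top circ [0.8521 0.004 ] diam 56.0 span [0.048 0.074]
neck px [601. 380.] 2335 zt 0.0977 top circ [0.8439 0.3759] diam 67.1 span [0.053 0.094]
neck px [455. 390.] 105 zt 0.0369 top circ [0.867  0.1847] diam 24.3 span [0.016 0.027]
disc px [629. 399.] c [844.1 435.4] ax [22.1 51.8]
disc px [584. 400.] c [848.4 372.7] ax [54.5 57.7]
disc px [244. 287.] c [ 640.1 -173.4] ax [59.9 61.9]
disc px [289. 286.] c [631.5 -88.9] ax [60.8 61.1]
disc px [333. 285.] c [623.1  -4.9] ax [60.9 61.3]
disc px [377. 285.] c [615.   79.3] ax [60.4 61. ]
disc px [ 12. 276.] c [ 636.8 -624.4] ax [ 24.1 119.1]
disc px [90. 68.] c [ -706.  -1061.7] ax [ 46.5 669.7]
```

```bash
cat > go.py <<'E'
import sys
from h import *
from workcell import bot
o=bot.get_obs();print(o["time"],o["ee_pos"].round(4),o["tcp_rot"].round(2),o["opening"]);a=list(map(float,sys.argv[1:]));plan(o,a[:3],a[3])
E
python3 go.py .485 .3272 .044 90
```

```text
1.2 [0.4396 0.3255 0.2502] [-179.98    0.     90.2 ] 0.05994416121741505
t cm [ 0.15  4.54 20.62] a rad [-0.     0.     0.003]
```

Call:
play_rows([
  {"tx":0.15,"ty":2,"tz":2,"ax":0,"ay":0,"az":0.003},
  {"tx":0.15,"ty":4.5,"tz":5,"ax":0,"ay":0,"az":0.003},
  {"tx":0.15,"ty":4.54,"tz":9,"ax":0,"ay":0,"az":0.003},
  {"tx":0.15,"ty":4.54,"tz":13,"ax":0,"ay":0,"az":0.003},
  {"tx":0.15,"ty":4.54,"tz":16,"ax":0,"ay":0,"az":0.003},
  {"tx":0.15,"ty":4.54,"tz":18,"ax":0,"ay":0,"az":0.003},
  {"tx":0.15,"ty":4.54,"tz":19.6,"ax":0,"ay":0,"az":0.003},
  {"tx":0.15,"ty":4.54,"tz":20.6,"ax":0,"ay":0,"az":0.003},
  {"tx":0.15,"ty":4.54,"tz":20.6,"ax":0,"ay":0,"az":0.003},
  {"tx":0.15,"ty":4.54,"tz":20.6,"ax":0,"ay":0,"az":0.003},
])

```text
time: 2.2
ee_pos: [0.4855, 0.3272, 0.045]
tcp_rot: [180.0, -0.0, 89.9]
wrist_force: [0.4, 0.2, 0.1]
opening: 0.0602
```

Call:
play_rows([
  {"tx":0,"ty":0,"tz":0,"ax":0,"ay":0,"az":0},
  {"tx":0,"ty":0,"tz":0,"ax":0,"ay":0,"az":0},
  {"tx":0,"ty":0,"tz":0,"ax":0,"ay":0,"az":0},
  {"tx":0,"ty":0,"tz":0,"ax":0,"ay":0,"az":0},
  {"tx":0,"ty":0,"tz":0,"ax":0,"ay":0,"az":0},
  {"tx":0,"ty":0,"tz":0,"ax":0,"ay":0,"az":0},
  {"tx":0,"ty":0,"tz":0,"ax":0,"ay":0,"az":0},
  {"tx":0,"ty":0,"tz":0,"ax":0,"ay":0,"az":0},
], grip=1.5, newtons=30)

```text
time: 3.0
ee_pos: [0.4857, 0.3269, 0.045]
tcp_rot: [180.0, -0.0, 89.8]
wrist_force: [-0.6, -0.0, 5.5]
opening: 0.021
```

```bash
python3 go.py .50 .25 .24 90; python3 look.py w3
```

```text
3.0 [0.4857 0.3269 0.045 ] [ 1.7995e+02 -4.0000e-02  8.9830e+01] 0.021025541611730755
t cm [ -7.67   1.47 -19.51] a rad [ 0.001 -0.001 -0.003]
3.0 [ 3.394e+01  1.076e+01 -6.280e+00  7.291e+01  1.000e-02  1.241e+02] [0.4857 0.3269 0.045 ] [ 1.7995e+02 -4.0000e-02  8.9830e+01] [-0.6 -0.   5.5] 0.021025541611730755
```

View pics/w3.png

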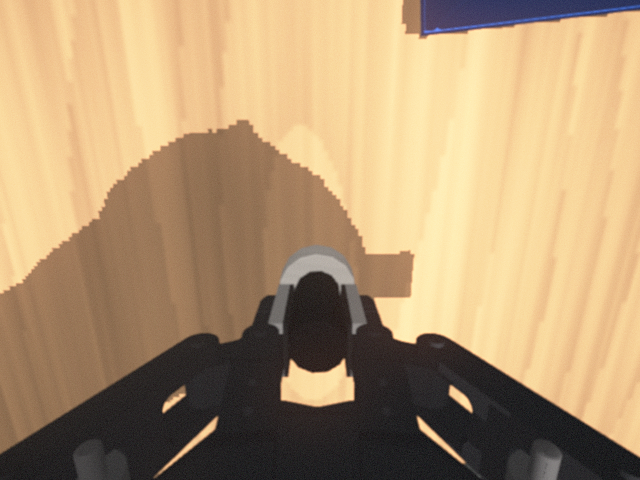

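Call:
play_rows([
  {"tx":0,"ty":0,"tz":-1,"ax":0,"ay":0,"az":0},
  {"tx":0,"ty":0,"tz":-3,"ax":0,"ay":0,"az":0},
  {"tx":0,"ty":0,"tz":-6,"ax":0,"ay":0,"az":0},
  {"tx":-1,"ty":0.5,"tz":-9,"ax":0,"ay":0,"az":0},
  {"tx":-3,"ty":1.5,"tz":-12,"ax":0,"ay":0,"az":0},
  {"tx":-6,"ty":3,"tz":-15,"ax":0,"ay":0,"az":0},
  {"tx":-9,"ty":4.4,"tz":-17,"ax":0,"ay":0,"az":0},
  {"tx":-12,"ty":5.9,"tz":-18.5,"ax":0,"ay":0,"az":0},
  {"tx":-15,"ty":7.3,"tz":-19.5,"ax":0,"ay":0,"az":0},
  {"tx":-18,"ty":8.8,"tz":-19.5,"ax":0,"ay":0,"az":0},
  {"tx":-21,"ty":10.3,"tz":-19.5,"ax":0,"ay":0,"az":0},
  {"tx":-24,"ty":11.7,"tz":-19.5,"ax":0,"ay":0,"az":0},
  {"tx":-26,"ty":12.7,"tz":-19.5,"ax":0,"ay":0,"az":0},
  {"tx":-27.5,"ty":13.4,"tz":-19.5,"ax":0,"ay":0,"az":0},
  {"tx":-27.5,"ty":13.4,"tz":-19.5,"ax":0,"ay":0,"az":0},
  {"tx":-27.5,"ty":13.4,"tz":-19.5,"ax":0,"ay":0,"az":0},
])

```text
time: 4.65
ee_pos: [0.6185, 0.0514, 0.2393]
tcp_rot: [-180.0, -0.0, 89.8]
wrist_force: [-0.3, -0.1, -0.2]
opening: 0.0214
```

```bash
python3 look.py w4; python3 meas.py w4
```

```text
4.65 [4.740e+00 1.482e+01 2.008e+01 9.528e+01 1.000e-02 9.494e+01] [0.6185 0.0514 0.2393] [-1.7997e+02 -1.0000e-02  8.9810e+01] [-0.3 -0.1 -0.2] 0.021377372803437406
w4
foot px [310. 156.] 9975 z 0.0133 circle 0.6138 0.0814 diam 178.2
foot px [144. 156.] 1367 z 0.0159 circle 0.4415 0.1056 diam 48.4
foot px [192. 257.] 520 z 0.0128 circle 0.4827 0.0008 diam 26.3
neck px [556. 271.] 3711 zt 0.0821 top circ [0.8488 0.005 ] diam 57.0 span [0.055 0.048]
```

View pics/w4.png

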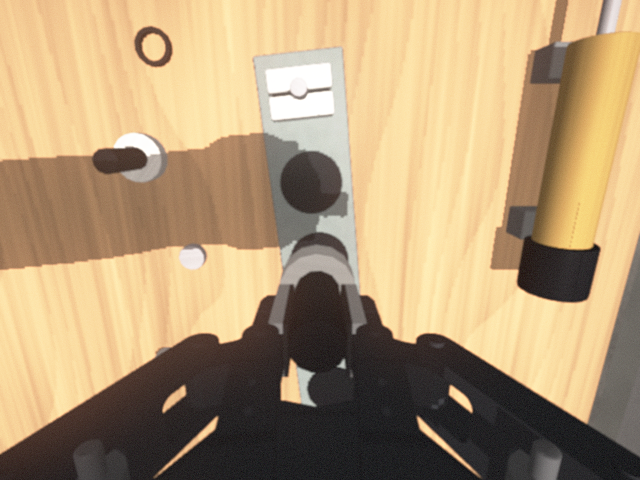

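The view shows disc 1 at (311,182), the clamp at (298,90), driver 48 at (135,157), and the held driver covering disc 2.

```bash
cat > d1.py <<'E'
from h import *;import pickle,sys
o,c=pickle.load(open(sys.argv[1]+".pkl","rb"));RT=RTw(c,o);u,v=int(sys.argv[2]),int(sys.argv[3]);h=int(sys.argv[5]) if len(sys.argv)>5 else 45
g=c["pixels"].max(2).astype(np.uint8); print(g[v,u-h:u+h:6])
m=np.zeros_like(g); m[v-h:v+h,u-h:u+h]=(g<int(sys.argv[4]))[v-h:v+h,u-h:u+h]
m=cv2.morphologyEx(m,cv2.MORPH_OPEN,np.ones((5,5)))
k=max(cv2.findContours(m,cv2.RETR_EXTERNAL,cv2.CHAIN_APPROX_NONE)[0],key=cv2.contourArea)
q=cast(c,k[:,0],.012,RT)[:,:2]*1000;e=cv2.fitEllipse(q.astype(np.float32));print(e)
E
python3 d1.py w4 311 182 50
```

```text
[152 117 118  56  55  57  59  55  64  66  83  87  86 216 208]Traceback (most recent call last):
  File "d1.py", line 6, in <module>
    k=max(cv2.findContours(m,cv2.RETR_EXTERNAL,cv2.CHAIN_APPROX_NONE)[0],key=cv2.contourArea)
ValueError: max() iterable argument is empty
```

```bash
for t in 70 74;do python3 d1.py w4 311 182 $t; done
```

```text
[152 117 118  56  55  57  59  55  64  66  83  87  86 216 208]
((606.405029296875, 72.72367095947266), (40.438255310058594, 57.72669219970703), 46.766963958740234)
[152 117 118  56  55  57  59  55  64  66  83  87  86 216 208]
((606.3757934570312, 75.17608642578125), (43.07750701904297, 63.63939666748047), 37.94274139404297)
```

```bash
python3 go.py .6216 -.0033 .0575 90
```

```text
4.7 [0.6183 0.0518 0.2394] [-1.7998e+02 -1.0000e-02  8.9850e+01] 0.02128780218759469
t cm [-5.52  0.35 18.19] a rad [-0.    -0.    -0.003]
```

Call:
play_rows([
  {"tx":-1,"ty":0.1,"tz":0,"ax":0,"ay":0,"az":0},
  {"tx":-3,"ty":0.2,"tz":1,"ax":0,"ay":0,"az":0},
  {"tx":-4.8,"ty":0.3,"tz":3,"ax":0,"ay":0,"az":0},
  {"tx":-5.5,"ty":0.35,"tz":6,"ax":0,"ay":0,"az":0},
  {"tx":-5.5,"ty":0.35,"tz":10,"ax":0,"ay":0,"az":0},
  {"tx":-5.5,"ty":0.35,"tz":13,"ax":0,"ay":0,"az":0},
  {"tx":-5.5,"ty":0.35,"tz":15.5,"ax":0,"ay":0,"az":0},
  {"tx":-5.5,"ty":0.35,"tz":17,"ax":0,"ay":0,"az":0},
  {"tx":-5.5,"ty":0.35,"tz":17.6,"ax":0,"ay":0,"az":0},
  {"tx":-5.5,"ty":0.35,"tz":18,"ax":0,"ay":0,"az":0},
  {"tx":-5.5,"ty":0.35,"tz":18.15,"ax":0,"ay":0,"az":0},
  {"tx":-5.5,"ty":0.35,"tz":18.15,"ax":0,"ay":0,"az":0},
  {"tx":-5.5,"ty":0.35,"tz":18.15,"ax":0,"ay":0,"az":0},
])

```text
time: 6.0
ee_pos: [0.6224, -0.0038, 0.0588]
tcp_rot: [179.9, 0.0, 89.8]
wrist_force: [0.0, -0.5, -0.2]
opening: 0.021
```

Call:
play_rows([
  {"tx":0.03,"ty":-0.05,"tz":0.05,"ax":0,"ay":0,"az":0},
  {"tx":0.03,"ty":-0.05,"tz":0.1,"ax":0,"ay":0,"az":0},
  {"tx":0.03,"ty":-0.05,"tz":0.13,"ax":0,"ay":0,"az":0},
  {"tx":0.03,"ty":-0.05,"tz":0.13,"ax":0,"ay":0,"az":0},
])

```text
time: 6.4
ee_pos: [0.6216, -0.0035, 0.057]
tcp_rot: [180.0, -0.0, 89.8]
wrist_force: [-1.6, 0.3, 3.9]
opening: 0.0213
```

Contact felt (3.9 N). Release and lift.

Call:
play_rows([
  {"tx":0,"ty":0,"tz":0,"ax":0,"ay":0,"az":0},
  {"tx":0,"ty":0,"tz":0,"ax":0,"ay":0,"az":0},
  {"tx":0,"ty":0,"tz":0,"ax":0,"ay":0,"az":0},
  {"tx":0,"ty":0,"tz":0,"ax":0,"ay":0,"az":0},
  {"tx":0,"ty":0,"tz":-1,"ax":0,"ay":0,"az":0},
  {"tx":0,"ty":0,"tz":-4,"ax":0,"ay":0,"az":0},
  {"tx":0,"ty":0,"tz":-8,"ax":0,"ay":0,"az":0},
  {"tx":-1,"ty":0,"tz":-12,"ax":0,"ay":0,"az":0},
  {"tx":-3,"ty":-2,"tz":-15,"ax":0,"ay":0,"az":0},
  {"tx":-5,"ty":-5,"tz":-16.5,"ax":0,"ay":0,"az":0},
  {"tx":-7,"ty":-8,"tz":-16.5,"ax":0,"ay":0,"az":0},
  {"tx":-9,"ty":-10,"tz":-16.5,"ax":0,"ay":0,"az":0},
  {"tx":-10,"ty":-11,"tz":-16.5,"ax":0,"ay":0,"az":0},
  {"tx":-10,"ty":-11,"tz":-16.5,"ax":0,"ay":0,"az":0},
  {"tx":-10,"ty":-11,"tz":-16.5,"ax":0,"ay":0,"az":0},
], grip=5)

```text
time: 7.9
ee_pos: [0.5117, -0.103, 0.2218]
tcp_rot: [180.0, -0.0, 89.8]
wrist_force: [0.2, -0.5, -0.0]
opening: 0.0501
```

```bash
python3 look.py w5; python3 meas.py w5
```

```text
7.9 [-1.139e+01  5.700e-01  2.330e+00  9.172e+01  2.000e-02  7.881e+01] [ 0.5117 -0.103   0.2218] [ 1.7996e+02 -1.0000e-02  8.9800e+01] [ 0.2 -0.5 -0. ] 0.050121987017293625
w5
foot px [434. 163.] 16534 z 0.013 circle 0.6344 -0.0909 diam 337.2
foot px [429. 108.] 246 z 0.0173 circle 0.6243 -0.0032 diam 43.9
foot px [282. 105.] 751 z 0.0129 circle 0.4817 -0.0012 diam 27.1
foot px [246. 238.] 254 z 0.0158 circle 0.436 -0.1327 diam 27.9
foot px [308. 385.] 1282 z 0.0158 circle 0.5008 -0.3147 diam 59.2
neck px [444. 104.] 431 zt 0.075 top circ [ 0.6164 -0.0048] diam 17.5 span [0.007 0.017]
neck px [240. 245.] 198 zt 0.0581 top circ [ 0.4393 -0.1282] diam 16.8 span [0.014 0.011]
neck px [307. 399.] 151 zt 0.0418 top circ [ 0.5022 -0.3088] diam 13.6 span [0.016 0.007]
```

View pics/w5.png

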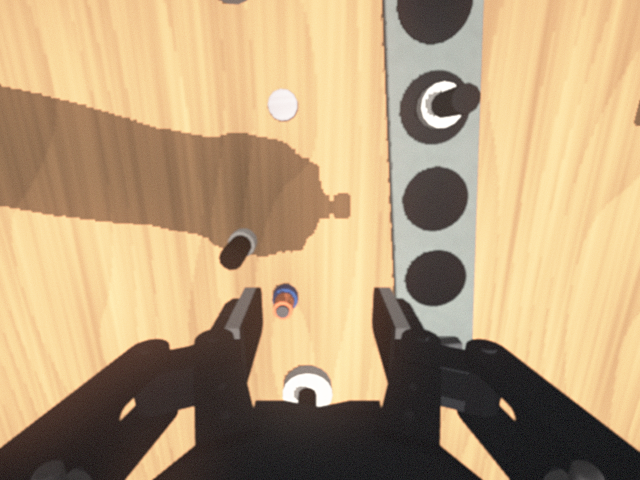

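Driver 38 stands on disc 2 (434,107); discs 3 and 4 are at (435,197) and (436,277), driver 28 at (240,245), the adjuster at (285,300), driver 58 at (307,385).

```bash
python3 d1.py w5 435 198 70 42;python3 d1.py w5 436 277 70 40; python3 - <<'E'
from h import *;import pickle
o,c=pickle.load(open("w5.pkl","rb"));RT=RTw(c,o);g=c["pixels"].max(2)
im=c["pixels"][60:150,385:500];cv2.imwrite("pics/c5.png",cv2.resize(im,None,fx=6,fy=6,interpolation=cv2.INTER_NEAREST)[:,:,::-1])
m=np.zeros_like(g);m[62:150,390:482]=((g>150)&(c["pixels"][...,1].astype(int)-c["pixels"][...,0]<8))[62:150,390:482]
n,l,s,ce=cv2.connectedComponentsWithStats(m)
i=1+np.argmax(s[1:,4]);print(s[i],ce[i])
vu=np.argwhere(l==i);q=cast(c,vu[:,::-1],.028,RT)[:,:2].astype(np.float32)*1000
print(cv2.minEnclosingCircle(q))
E
```

```text
[179 203  79  74  78  72  70  73  69  70  70  71  69 201]
[182 210  64  73  60  60  63  65  56  62  66  61 200 235]
((640.2366943359375, -176.19094848632812), (51.15390396118164, 58.08279037475586), 152.56813049316406)
[ 390   62   92   88 3656] [433.76176149 104.6083151 ]
((617.6470947265625, -5.160042762756348), 55.817867279052734)Traceback (most recent call last):
  File "d1.py", line 6, in <module>
    k=max(cv2.findContours(m,cv2.RETR_EXTERNAL,cv2.CHAIN_APPROX_NONE)[0],key=cv2.contourArea)
ValueError: max() iterable argument is empty
```

View pics/c5.png

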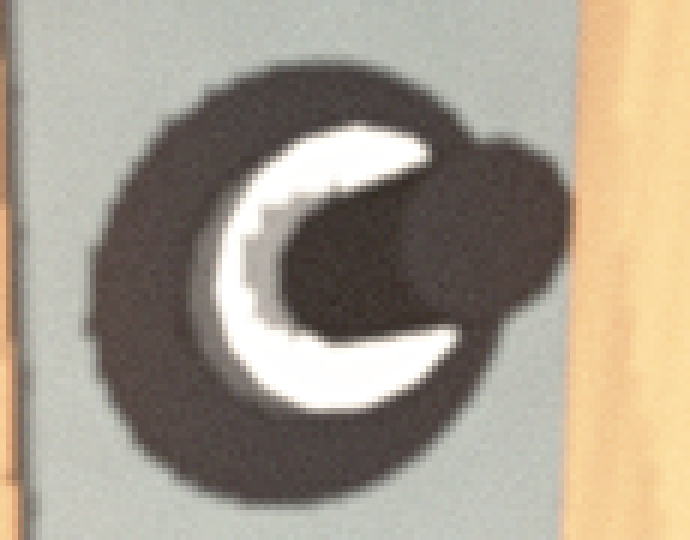

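```bash
python3 d1.py w5 435 198 130 42;python3 d1.py w5 436 277 130 40; cat > chk.py <<'E'
from h import *;import pickle,sys
from scipy.optimize import least_squares
def circ(q,r):
    f=least_squares(lambda p:np.hypot(q[:,0]-p[0],q[:,1]-p[1])-r,q.mean(0),loss="soft_l1",f_scale=.7)
    return f.x.round(1),round(float(np.median(abs(f.fun))),2)
n,u,v,h,R=sys.argv[1],*map(float,sys.argv[2:6]);u,v,h=int(u),int(v),int(h)
o,c=pickle.load(open(n+".pkl","rb"));RT=RTw(c,o)
g=c["pixels"].max(2);lo=c["pixels"].min(2)
w=np.zeros(g.shape,bool);w[max(v-h,0):v+h,u-h:u+h]=True
def big(m):
    return max(cv2.findContours(m.astype(np.uint8),cv2.RETR_EXTERNAL,cv2.CHAIN_APPROX_NONE)[0],key=cv2.contourArea)[:,0]
D=big(w&(g<130)); q=cast(c,D,.012,RT)[:,:2]*1000
print("disc",circ(q,32))
F=big(w&(lo>185)); F=cv2.convexHull(F)[:,0]; q=cast(c,F,.028,RT)[:,:2]*1000
print("foot",circ(q,R/2),cv2.minEnclosingCircle(q.astype(np.float32)))
E
python3 chk.py w5 434 107 43 38
```

```text
[179 203  79  74  78  72  70  73  69  70  70  71  69 201]
((629.1510009765625, -88.9429931640625), (62.38501739501953, 63.164119720458984), 73.93528747558594)
[182 210  64  73  60  60  63  65  56  62  66  61 200 235]
((637.4420776367188, -173.09703063964844), (62.37417221069336, 63.52775955200195), 49.912078857421875)
disc (array([621.5,  -4.3]), 0.75)
foot (array([602.4,  -4.3]), 22.2) ((615.9009399414062, -6.998876571655273), 51.8726692199707)
```

```bash
sed -i 's/lo>185/lo>220/' chk.py; python3 chk.py w5 434 107 43 38
```

```text
disc (array([621.5,  -4.3]), 0.75)
foot (array([622.4,  -3.3]), 0.26) ((622.044921875, -3.3048505783081055), 18.732454299926758)
```

```bash
python3 go.py .4357 -.1328 .0425 90
```

```text
7.95 [ 0.5118 -0.1027  0.2215] [ 1.7999e+02 -1.0000e-02  8.9840e+01] 0.04990554031976101
t cm [-3.04 -7.61 17.9 ] a rad [ 0.    -0.    -0.003]
```

Call:
play_rows([
  {"tx":-1,"ty":-2,"tz":0,"ax":0,"ay":0,"az":0},
  {"tx":-2.5,"ty":-5,"tz":2,"ax":0,"ay":0,"az":0},
  {"tx":-3.04,"ty":-7,"tz":5,"ax":0,"ay":0,"az":0},
  {"tx":-3.04,"ty":-7.6,"tz":8,"ax":0,"ay":0,"az":0},
  {"tx":-3.04,"ty":-7.6,"tz":11,"ax":0,"ay":0,"az":0},
  {"tx":-3.04,"ty":-7.6,"tz":14,"ax":0,"ay":0,"az":0},
  {"tx":-3.04,"ty":-7.6,"tz":16.5,"ax":0,"ay":0,"az":0},
  {"tx":-3.04,"ty":-7.6,"tz":17.9,"ax":0,"ay":0,"az":0},
  {"tx":-3.04,"ty":-7.6,"tz":17.9,"ax":0,"ay":0,"az":0},
  {"tx":-3.04,"ty":-7.6,"tz":17.9,"ax":0,"ay":0,"az":0},
])

```text
time: 8.95
ee_pos: [0.4357, -0.1331, 0.0432]
tcp_rot: [180.0, 0.0, 89.9]
wrist_force: [1.2, 0.1, 0.2]
opening: 0.05
```

Call:
play_rows([
  {"tx":0,"ty":0,"tz":0,"ax":0,"ay":0,"az":0},
  {"tx":0,"ty":0,"tz":0,"ax":0,"ay":0,"az":0},
  {"tx":0,"ty":0,"tz":0,"ax":0,"ay":0,"az":0},
  {"tx":0,"ty":0,"tz":0,"ax":0,"ay":0,"az":0},
  {"tx":0,"ty":0,"tz":0,"ax":0,"ay":0,"az":0},
  {"tx":0,"ty":0,"tz":0,"ax":0,"ay":0,"az":0},
  {"tx":0,"ty":0,"tz":0,"ax":0,"ay":0,"az":0},
], grip=1.5)

```text
time: 9.65
ee_pos: [0.4357, -0.1335, 0.0435]
tcp_rot: [179.9, 0.0, 89.8]
wrist_force: [0.4, 0.4, 5.8]
opening: 0.0212
```

```bash
python3 go.py .6128 .0800 .13 90
```

```text
9.65 [ 0.4357 -0.1335  0.0435] [1.799e+02 2.000e-02 8.983e+01] 0.021223201666511017
t cm [21.4  17.66 -8.63] a rad [ 0.002  0.    -0.003]
```

Call:
play_rows([
  {"tx":0,"ty":0,"tz":-1,"ax":0,"ay":0,"az":0},
  {"tx":0,"ty":0,"tz":-3,"ax":0,"ay":0,"az":0},
  {"tx":0,"ty":0,"tz":-6,"ax":0,"ay":0,"az":0},
  {"tx":1,"ty":0.8,"tz":-10,"ax":0,"ay":0,"az":0},
  {"tx":3,"ty":2.5,"tz":-13,"ax":0,"ay":0,"az":0},
  {"tx":6,"ty":5,"tz":-16,"ax":0,"ay":0,"az":0},
  {"tx":9,"ty":7.5,"tz":-18,"ax":0,"ay":0,"az":0},
  {"tx":12,"ty":10,"tz":-18,"ax":0,"ay":0,"az":0},
  {"tx":15,"ty":12.5,"tz":-18,"ax":0,"ay":0,"az":0},
  {"tx":18,"ty":15,"tz":-17,"ax":0,"ay":0,"az":0},
  {"tx":20,"ty":16.6,"tz":-15,"ax":0,"ay":0,"az":0},
  {"tx":21,"ty":17.4,"tz":-12,"ax":0,"ay":0,"az":0},
  {"tx":21.4,"ty":17.66,"tz":-9,"ax":0,"ay":0,"az":0},
  {"tx":21.4,"ty":17.66,"tz":-6,"ax":0,"ay":0,"az":0},
  {"tx":21.4,"ty":17.66,"tz":-4,"ax":0,"ay":0,"az":0},
  {"tx":21.4,"ty":17.66,"tz":-2.5,"ax":0,"ay":0,"az":0},
  {"tx":21.4,"ty":17.66,"tz":-1.8,"ax":0,"ay":0,"az":0},
  {"tx":21.4,"ty":17.66,"tz":-1.4,"ax":0,"ay":0,"az":0},
  {"tx":21.4,"ty":17.66,"tz":-1.4,"ax":0,"ay":0,"az":0},
])

```text
time: 11.55
ee_pos: [0.6126, 0.0801, 0.057]
tcp_rot: [180.0, -0.0, 89.8]
wrist_force: [0.3, -0.0, -0.3]
opening: 0.021
```

```bash
python3 go.py .6128 .0800 .055 90
```

```text
11.55 [0.6126 0.0801 0.057 ] [179.96  -0.    89.82] 0.021012320733640278
t cm [-0.01  0.02  0.2 ] a rad [ 0.001 -0.    -0.003]
```

Call:
play_rows([
  {"tx":0,"ty":0.0,"tz":0.08,"ax":0,"ay":0,"az":0},
  {"tx":0,"ty":0.0,"tz":0.15,"ax":0,"ay":0,"az":0},
  {"tx":0,"ty":0.0,"tz":0.18,"ax":0,"ay":0,"az":0},
  {"tx":0,"ty":0.0,"tz":0.18,"ax":0,"ay":0,"az":0},
])

```text
time: 11.95
ee_pos: [0.6127, 0.0802, 0.0556]
tcp_rot: [179.9, -0.0, 89.8]
wrist_force: [-1.0, 0.2, 4.2]
opening: 0.0214
```

Call:
play_rows([
  {"tx":0,"ty":0,"tz":0,"ax":0,"ay":0,"az":0},
  {"tx":0,"ty":0,"tz":0,"ax":0,"ay":0,"az":0},
  {"tx":0,"ty":0,"tz":0,"ax":0,"ay":0,"az":0},
  {"tx":0,"ty":0,"tz":0,"ax":0,"ay":0,"az":0},
  {"tx":0,"ty":0,"tz":-1,"ax":0,"ay":0,"az":0},
  {"tx":0,"ty":0,"tz":-4,"ax":0,"ay":0,"az":0},
  {"tx":0,"ty":0,"tz":-8,"ax":0,"ay":0,"az":0},
  {"tx":0,"ty":-1,"tz":-12,"ax":0,"ay":0,"az":0},
  {"tx":-1,"ty":-3,"tz":-15,"ax":0,"ay":0,"az":0},
  {"tx":-2.5,"ty":-5,"tz":-16.5,"ax":0,"ay":0,"az":0},
  {"tx":-4,"ty":-7.5,"tz":-17,"ax":0,"ay":0,"az":0},
  {"tx":-5,"ty":-9,"tz":-17,"ax":0,"ay":0,"az":0},
  {"tx":-5,"ty":-9,"tz":-17,"ax":0,"ay":0,"az":0},
  {"tx":-5,"ty":-9,"tz":-17,"ax":0,"ay":0,"az":0},
], grip=5)

```text
time: 13.35
ee_pos: [0.5224, 0.0304, 0.2255]
tcp_rot: [179.9, -0.0, 89.8]
wrist_force: [0.2, 0.2, -0.3]
opening: 0.0498
```

```bash
python3 look.py w6; python3 meas.py w6
```

```text
13.35 [3.330e+00 7.700e-01 2.940e+00 9.209e+01 1.000e-02 9.353e+01] [0.5224 0.0304 0.2255] [ 1.7992e+02 -1.0000e-02  8.9800e+01] [ 0.2  0.2 -0.3] 0.04976716346377307
w6
foot px [406. 162.] 13813 z 0.0161 circle 0.6129 0.0429 diam 305.3
foot px [235. 135.] 1345 z 0.0159 circle 0.4407 0.105 diam 47.9
foot px [405. 160.] 148 z 0.0169 circle 0.6148 0.0804 diam 32.1
foot px [408. 240.] 236 z 0.0179 circle 0.6236 -0.0048 diam 44.3
foot px [277. 241.] 517 z 0.0128 circle 0.4825 0.0015 diam 25.2
neck px [414. 164.] 289 zt 0.0711 top circ [0.6106 0.0802] diam 20.1 span [0.013 0.021]
neck px [633. 204.] 111 zt 0.029 top circ [0.8259 0.04  ] diam 28.9 span [0.003 0.029]
neck px [635. 252.] 408 zt 0.0526 top circ [ 0.8217 -0.0065] diam 26.3 span [0.013 0.047]
neck px [425. 258.] 747 zt 0.0767 top circ [ 0.6217 -0.0024] diam 20.7 span [0.019 0.02 ]
```

View pics/w6.png

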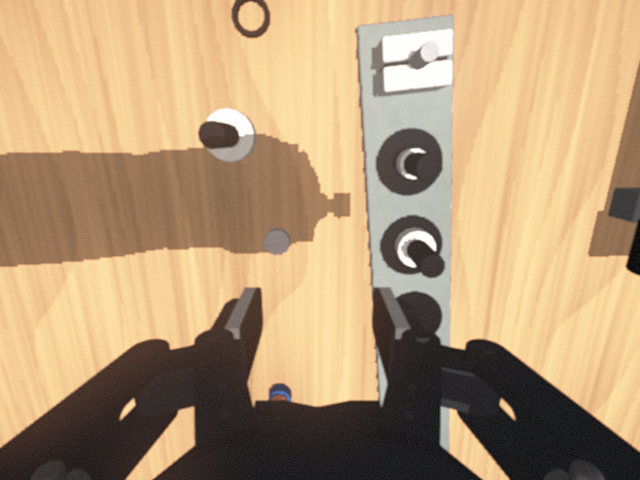

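Driver 28 stands on disc 1 (409,162) next to the clamp and driver 38 on disc 2 (413,245); driver 48 waits at (230,135).

```bash
python3 chk.py w6 409 162 40 28;python3 chk.py w6 411 243 38 38; python3 go.py .4408 .1065 .047 90
```

```text
disc (array([612.6,  80. ]), 0.73)
foot (array([606.6,  55.8]), 0.64) ((610.4842529296875, 68.0867919921875), 4.971700668334961)
disc (array([621.4,  -4.6]), 0.87)
foot (array([622.7,  -3.3]), 0.29) ((622.1837768554688, -2.9339046478271484), 18.603822708129883)
13.4 [0.5226 0.0306 0.2251] [ 1.7996e+02 -1.0000e-02  8.9820e+01] 0.05010157794424744
t cm [ 7.56 -8.21 17.8 ] a rad [ 0.001 -0.    -0.003]
```

Call:
play_rows([
  {"tx":2,"ty":-2,"tz":0,"ax":0,"ay":0,"az":0},
  {"tx":5,"ty":-5,"tz":2,"ax":0,"ay":0,"az":0},
  {"tx":7,"ty":-7.6,"tz":5,"ax":0,"ay":0,"az":0},
  {"tx":7.56,"ty":-8.2,"tz":8,"ax":0,"ay":0,"az":0},
  {"tx":7.56,"ty":-8.2,"tz":11,"ax":0,"ay":0,"az":0},
  {"tx":7.56,"ty":-8.2,"tz":14,"ax":0,"ay":0,"az":0},
  {"tx":7.56,"ty":-8.2,"tz":16.5,"ax":0,"ay":0,"az":0},
  {"tx":7.56,"ty":-8.2,"tz":17.8,"ax":0,"ay":0,"az":0},
  {"tx":7.56,"ty":-8.2,"tz":17.8,"ax":0,"ay":0,"az":0},
  {"tx":7.56,"ty":-8.2,"tz":17.8,"ax":0,"ay":0,"az":0},
])

```text
time: 14.4
ee_pos: [0.441, 0.1065, 0.0475]
tcp_rot: [180.0, -0.0, 89.8]
wrist_force: [0.1, 0.2, 0.3]
opening: 0.0497
```

Call:
play_rows([
  {"tx":0,"ty":0,"tz":0,"ax":0,"ay":0,"az":0},
  {"tx":0,"ty":0,"tz":0,"ax":0,"ay":0,"az":0},
  {"tx":0,"ty":0,"tz":0,"ax":0,"ay":0,"az":0},
  {"tx":0,"ty":0,"tz":0,"ax":0,"ay":0,"az":0},
  {"tx":0,"ty":0,"tz":0,"ax":0,"ay":0,"az":0},
  {"tx":0,"ty":0,"tz":0,"ax":0,"ay":0,"az":0},
  {"tx":0,"ty":0,"tz":0,"ax":0,"ay":0,"az":0},
], grip=1.5)

```text
time: 15.1
ee_pos: [0.4412, 0.1065, 0.0479]
tcp_rot: [179.9, -0.0, 89.8]
wrist_force: [-0.7, -0.0, 5.3]
opening: 0.0211
```

```bash
python3 go.py .6294 -.0886 .0615 90
```

```text
15.1 [0.4412 0.1065 0.0479] [ 1.7987e+02 -3.0000e-02  8.9830e+01] 0.021102179532969348
t cm [-19.45  18.89  -1.33] a rad [ 0.002 -0.001 -0.003]
```

Call:
play_rows([
  {"tx":0,"ty":0,"tz":-1,"ax":0,"ay":0,"az":0},
  {"tx":0,"ty":0,"tz":-3,"ax":0,"ay":0,"az":0},
  {"tx":0,"ty":0,"tz":-6,"ax":0,"ay":0,"az":0},
  {"tx":-1,"ty":1,"tz":-10,"ax":0,"ay":0,"az":0},
  {"tx":-3,"ty":3,"tz":-13,"ax":0,"ay":0,"az":0},
  {"tx":-6,"ty":5.8,"tz":-16,"ax":0,"ay":0,"az":0},
  {"tx":-9,"ty":8.7,"tz":-18,"ax":0,"ay":0,"az":0},
  {"tx":-12,"ty":11.6,"tz":-18,"ax":0,"ay":0,"az":0},
  {"tx":-15,"ty":14.5,"tz":-18,"ax":0,"ay":0,"az":0},
  {"tx":-17.5,"ty":17,"tz":-17,"ax":0,"ay":0,"az":0},
  {"tx":-19,"ty":18.4,"tz":-15,"ax":0,"ay":0,"az":0},
  {"tx":-19.45,"ty":18.9,"tz":-12,"ax":0,"ay":0,"az":0},
  {"tx":-19.45,"ty":18.9,"tz":-9,"ax":0,"ay":0,"az":0},
  {"tx":-19.45,"ty":18.9,"tz":-6,"ax":0,"ay":0,"az":0},
  {"tx":-19.45,"ty":18.9,"tz":-4,"ax":0,"ay":0,"az":0},
  {"tx":-19.45,"ty":18.9,"tz":-2.5,"ax":0,"ay":0,"az":0},
  {"tx":-19.45,"ty":18.9,"tz":-1.7,"ax":0,"ay":0,"az":0},
  {"tx":-19.45,"ty":18.9,"tz":-1.4,"ax":0,"ay":0,"az":0},
  {"tx":-19.45,"ty":18.9,"tz":-1.4,"ax":0,"ay":0,"az":0},
])

```text
time: 17.0
ee_pos: [0.6291, -0.0888, 0.0613]
tcp_rot: [180.0, 0.0, 89.8]
wrist_force: [0.2, 0.8, -1.4]
opening: 0.0212
```

```bash
python3 go.py .6294 -.0886 .0598 90
```

```text
17.0 [ 0.6291 -0.0888  0.0613] [1.7996e+02 1.0000e-02 8.9830e+01] 0.02122520861773138
t cm [0.02 0.03 0.15] a rad [ 0.001  0.    -0.003]
```

Call:
play_rows([
  {"tx":0,"ty":0.0,"tz":0.08,"ax":0,"ay":0,"az":0},
  {"tx":0,"ty":0.0,"tz":0.14,"ax":0,"ay":0,"az":0},
  {"tx":0,"ty":0.0,"tz":0.17,"ax":0,"ay":0,"az":0},
  {"tx":0,"ty":0.0,"tz":0.17,"ax":0,"ay":0,"az":0},
])

```text
time: 17.4
ee_pos: [0.6292, -0.0889, 0.0599]
tcp_rot: [179.9, 0.0, 89.8]
wrist_force: [-0.3, -0.7, 5.3]
opening: 0.0211
```

Call:
play_rows([
  {"tx":0,"ty":0,"tz":0,"ax":0,"ay":0,"az":0},
  {"tx":0,"ty":0,"tz":0,"ax":0,"ay":0,"az":0},
  {"tx":0,"ty":0,"tz":0,"ax":0,"ay":0,"az":0},
  {"tx":0,"ty":0,"tz":0,"ax":0,"ay":0,"az":0},
  {"tx":0,"ty":0,"tz":-1,"ax":0,"ay":0,"az":0},
  {"tx":0,"ty":0,"tz":-4,"ax":0,"ay":0,"az":0},
  {"tx":0,"ty":0,"tz":-8,"ax":0,"ay":0,"az":0},
  {"tx":-1,"ty":-0.5,"tz":-12,"ax":0,"ay":0,"az":0},
  {"tx":-4,"ty":-2,"tz":-15,"ax":0,"ay":0,"az":0},
  {"tx":-8,"ty":-4,"tz":-17,"ax":0,"ay":0,"az":0},
  {"tx":-12,"ty":-6,"tz":-18,"ax":0,"ay":0,"az":0},
  {"tx":-16,"ty":-8,"tz":-18,"ax":0,"ay":0,"az":0},
  {"tx":-20,"ty":-9.5,"tz":-18,"ax":0,"ay":0,"az":0},
  {"tx":-22,"ty":-10,"tz":-18,"ax":0,"ay":0,"az":0},
  {"tx":-23,"ty":-10,"tz":-18,"ax":0,"ay":0,"az":0},
  {"tx":-23,"ty":-10,"tz":-18,"ax":0,"ay":0,"az":0},
  {"tx":-23,"ty":-10,"tz":-18,"ax":0,"ay":0,"az":0},
], grip=5)

```text
time: 19.1
ee_pos: [0.5286, -0.3177, 0.2391]
tcp_rot: [180.0, -0.0, 89.9]
wrist_force: [-0.1, 1.4, -0.6]
opening: 0.0503
```

```bash
python3 look.py w7; python3 meas.py w7
```

```text
19.1 [-3.101e+01  1.422e+01  1.933e+01  9.512e+01  2.000e-02  5.913e+01] [ 0.5286 -0.3177  0.2391] [ 1.800e+02 -2.000e-02  8.986e+01] [-0.1  1.4 -0.6] 0.05029029625842761
w7
foot px [431. 101.] 12174 z 0.0233 circle 0.6406 -0.1992 diam 142.2
foot px [290. 205.] 1655 z 0.0159 circle 0.5007 -0.3169 diam 57.9
foot px [410. 296.] 70 z 0.0146 circle 0.6343 -0.4146 diam 15.3
foot px [256. 372.] 135 z 0.0186 circle 0.4554 -0.5207 diam 33.9
neck px [286. 218.] 530 zt 0.075 top circ [ 0.501 -0.316] diam 20.8 span [0.02  0.019]
```

View pics/w7.png

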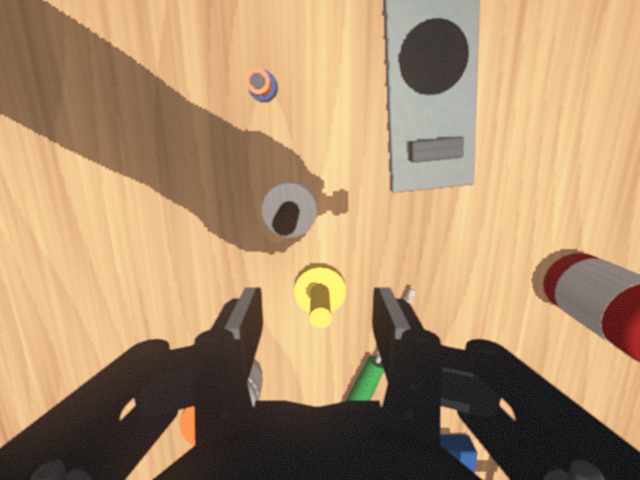

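Driver 58 is at (290,208), the yellow look-alike at (320,295), the adjuster at (262,84), disc 4 at (434,57).

```bash
python3 d1.py w7 434 57 130 42; python3 go.py .5008 -.3162 .05 90
```

```text
[185 123  75  72  67  70  66  61  63  67  64  66  68 179]
((637.4165649414062, -173.80764770507812), (63.05427932739258, 63.86308288574219), 116.64192199707031)
19.15 [ 0.5287 -0.3174  0.2391] [ 1.80e+02 -2.00e-02  8.99e+01] 0.04961466264201032
t cm [ 0.11 -2.79 18.91] a rad [ 0.    -0.    -0.002]
```

Call:
play_rows([
  {"tx":0.1,"ty":-1.5,"tz":2,"ax":0,"ay":0,"az":0},
  {"tx":0.1,"ty":-2.8,"tz":5,"ax":0,"ay":0,"az":0},
  {"tx":0.1,"ty":-2.8,"tz":8,"ax":0,"ay":0,"az":0},
  {"tx":0.1,"ty":-2.8,"tz":11,"ax":0,"ay":0,"az":0},
  {"tx":0.1,"ty":-2.8,"tz":14,"ax":0,"ay":0,"az":0},
  {"tx":0.1,"ty":-2.8,"tz":17,"ax":0,"ay":0,"az":0},
  {"tx":0.1,"ty":-2.8,"tz":18.9,"ax":0,"ay":0,"az":0},
  {"tx":0.1,"ty":-2.8,"tz":18.9,"ax":0,"ay":0,"az":0},
  {"tx":0.1,"ty":-2.8,"tz":18.9,"ax":0,"ay":0,"az":0},
])

```text
time: 20.05
ee_pos: [0.5006, -0.3166, 0.0506]
tcp_rot: [180.0, -0.0, 89.9]
wrist_force: [0.3, -0.6, 1.7]
opening: 0.0499
```

Call:
play_rows([
  {"tx":0,"ty":0,"tz":0,"ax":0,"ay":0,"az":0},
  {"tx":0,"ty":0,"tz":0,"ax":0,"ay":0,"az":0},
  {"tx":0,"ty":0,"tz":0,"ax":0,"ay":0,"az":0},
  {"tx":0,"ty":0,"tz":0,"ax":0,"ay":0,"az":0},
  {"tx":0,"ty":0,"tz":0,"ax":0,"ay":0,"az":0},
  {"tx":0,"ty":0,"tz":0,"ax":0,"ay":0,"az":0},
  {"tx":0,"ty":0,"tz":0,"ax":0,"ay":0,"az":0},
], grip=1.5)

```text
time: 20.75
ee_pos: [0.5009, -0.3177, 0.0516]
tcp_rot: [179.9, 0.1, 89.8]
wrist_force: [0.5, 1.4, 6.1]
opening: 0.0212
```

```bash
python3 go.py .6376 -.1730 .0645 90
```

```text
20.75 [ 0.5009 -0.3177  0.0516] [1.7986e+02 5.0000e-02 8.9830e+01] 0.021203576961875952
t cm [14.51 13.63 -1.27] a rad [ 0.002  0.001 -0.003]
```

Call:
play_rows([
  {"tx":0,"ty":0,"tz":-1,"ax":0,"ay":0,"az":0},
  {"tx":0,"ty":0,"tz":-3,"ax":0,"ay":0,"az":0},
  {"tx":0,"ty":0,"tz":-6,"ax":0,"ay":0,"az":0},
  {"tx":1,"ty":1,"tz":-9,"ax":0,"ay":0,"az":0},
  {"tx":3,"ty":3,"tz":-11.5,"ax":0,"ay":0,"az":0},
  {"tx":6,"ty":5.8,"tz":-13,"ax":0,"ay":0,"az":0},
  {"tx":9,"ty":8.5,"tz":-13,"ax":0,"ay":0,"az":0},
  {"tx":12,"ty":11.3,"tz":-12,"ax":0,"ay":0,"az":0},
  {"tx":14,"ty":13.2,"tz":-10.5,"ax":0,"ay":0,"az":0},
  {"tx":14.45,"ty":13.65,"tz":-8,"ax":0,"ay":0,"az":0},
  {"tx":14.45,"ty":13.65,"tz":-6,"ax":0,"ay":0,"az":0},
  {"tx":14.45,"ty":13.65,"tz":-4,"ax":0,"ay":0,"az":0},
  {"tx":14.45,"ty":13.65,"tz":-2.5,"ax":0,"ay":0,"az":0},
  {"tx":14.45,"ty":13.65,"tz":-1.7,"ax":0,"ay":0,"az":0},
  {"tx":14.45,"ty":13.65,"tz":-1.4,"ax":0,"ay":0,"az":0},
  {"tx":14.45,"ty":13.65,"tz":-1.4,"ax":0,"ay":0,"az":0},
])

```text
time: 22.35
ee_pos: [0.6372, -0.1735, 0.0647]
tcp_rot: [180.0, 0.0, 89.8]
wrist_force: [0.7, -0.2, -1.2]
opening: 0.0213
```

```bash
python3 go.py .6376 -.173 .0629 90
```

```text
22.35 [ 0.6372 -0.1735  0.0647] [1.7997e+02 1.0000e-02 8.9810e+01] 0.021252822627342342
t cm [0.05 0.04 0.18] a rad [ 0.001  0.    -0.003]
```

Call:
play_rows([
  {"tx":0,"ty":0.02,"tz":0.08,"ax":0,"ay":0,"az":0},
  {"tx":0,"ty":0.02,"tz":0.14,"ax":0,"ay":0,"az":0},
  {"tx":0,"ty":0.02,"tz":0.18,"ax":0,"ay":0,"az":0},
  {"tx":0,"ty":0.02,"tz":0.18,"ax":0,"ay":0,"az":0},
])

```text
time: 22.75
ee_pos: [0.6377, -0.1735, 0.0636]
tcp_rot: [179.9, 0.0, 89.8]
wrist_force: [-1.8, 1.0, 5.3]
opening: 0.0212
```

Call:
play_rows([
  {"tx":0,"ty":0,"tz":0,"ax":0,"ay":0,"az":0},
  {"tx":0,"ty":0,"tz":0,"ax":0,"ay":0,"az":0},
  {"tx":0,"ty":0,"tz":0,"ax":0,"ay":0,"az":0},
  {"tx":0,"ty":0,"tz":0,"ax":0,"ay":0,"az":0},
  {"tx":0,"ty":0,"tz":-1,"ax":0,"ay":0,"az":0},
  {"tx":0,"ty":0,"tz":-4,"ax":0,"ay":0,"az":0},
  {"tx":0,"ty":0,"tz":-8,"ax":0,"ay":0,"az":0},
  {"tx":0,"ty":-2,"tz":-12,"ax":0,"ay":0,"az":0},
  {"tx":0,"ty":-5,"tz":-15,"ax":0,"ay":0,"az":0},
  {"tx":0,"ty":-8,"tz":-17,"ax":0,"ay":0,"az":0},
  {"tx":0,"ty":-12,"tz":-18,"ax":0,"ay":0,"az":0},
  {"tx":0,"ty":-16,"tz":-18,"ax":0,"ay":0,"az":0},
  {"tx":0,"ty":-18,"tz":-18,"ax":0,"ay":0,"az":0},
  {"tx":0,"ty":-18,"tz":-18,"ax":0,"ay":0,"az":0},
  {"tx":0,"ty":-18,"tz":-18,"ax":0,"ay":0,"az":0},
], grip=5)

```text
time: 24.25
ee_pos: [0.4574, -0.1729, 0.2432]
tcp_rot: [179.9, 0.0, 89.8]
wrist_force: [0.2, 0.1, -0.3]
opening: 0.0499
```

```bash
python3 look.py w8; python3 - <<'E'
from h import *
from workcell import viewer
import pickle
d={}
for n in ("scene","top"):
    c=viewer.camera(n);d[n]=c
pickle.dump(d,open("v1.pkl","wb"))
a=cv2.resize(d["top"]["pixels"][170:330,130:500],(800,346),interpolation=cv2.INTER_CUBIC)
b=cv2.resize(d["scene"]["pixels"][200:315,130:530],(800,230),interpolation=cv2.INTER_CUBIC)
cv2.imwrite("pics/fin.png",np.vstack([a,b])[:,:,::-1])
E
sed 's/v0.pkl/v1.pkl/' meas.py > m1.py; python3 m1.py top scene | grep neck
```

```text
24.25 [-2.071e+01 -3.620e+00  6.100e-01  9.412e+01  1.000e-02  6.949e+01] [ 0.4574 -0.1729  0.2432] [1.799e+02 3.000e-02 8.981e+01] [ 0.2  0.1 -0.3] 0.0499142190669645
neck px [106. 135.] 791 zt 0.0982 top circ [0.8126 0.4758] diam 149.4 span [0.053 0.165]
neck px [154. 135.] 354 zt 0.0984 top circ [0.8296 0.3704] diam 59.6 span [0.046 0.052]
neck px [288. 132.] 819 zt 0.0839 top circ [0.8471 0.0063] diam 57.2 span [0.056 0.223]
neck px [464. 149.] 237 zt 0.0979 top circ [ 0.8039 -0.3892] diam 56.7 span [0.048 0.05 ]
neck px [ 94. 235.] 886 zt 0.0685 top circ [0.5989 0.5588] diam 265.3 span [0.179 0.221]
neck px [580. 219.] 1308 zt 0.0979 top circ [ 0.6625 -0.666 ] diam 146.4 span [0.136 0.126]
neck px [ 44. 212.] 1140 zt 0.0689 top circ [0.6025 0.5654] diam 252.3 span [0.167 0.208]
neck px [ 58. 220.] 178 zt 0.0632 top circ [0.6114 0.5942] diam 39.8 span [0.04  0.027]
neck px [378. 215.] 128 zt 0.0903 top circ [ 0.6373 -0.1703] diam 21.1 span [0.02  0.019]
neck px [341. 218.] 127 zt 0.0844 top circ [ 0.6296 -0.0868] diam 22.0 span [0.032 0.023]
neck px [303. 220.] 117 zt 0.0797 top 
[... 961 characters left out ...]
2. 268.] 327 zt 0.0858 top circ [ 0.6403 -0.1734] diam 21.0 span [0.022 0.02 ]
neck px [  9. 262.] 238 zt 0.0388 top circ [ 0.6231 -0.648 ] diam 15.2 span [0.057 0.04 ]
neck px [287. 268.] 286 zt 0.0812 top circ [ 0.6308 -0.0907] diam 20.8 span [0.022 0.02 ]
neck px [334. 269.] 268 zt 0.076 top circ [ 0.6226 -0.0037] diam 24.5 span [0.023 0.019]
neck px [379. 269.] 249 zt 0.0714 top circ [0.6146 0.0791] diam 22.2 span [0.022 0.022]
neck px [334. 365.] 1497 zt 0.0817 top circ [0.8511 0.0033] diam 54.5 span [0.048 0.077]
neck px [601. 380.] 2349 zt 0.0979 top circ [0.843  0.3765] diam 67.4 span [0.053 0.094]
neck px [455. 390.] 101 zt 0.0372 top circ [0.8688 0.1763] diam 8.2 span [0.016 0.027]
```

View pics/fin.png

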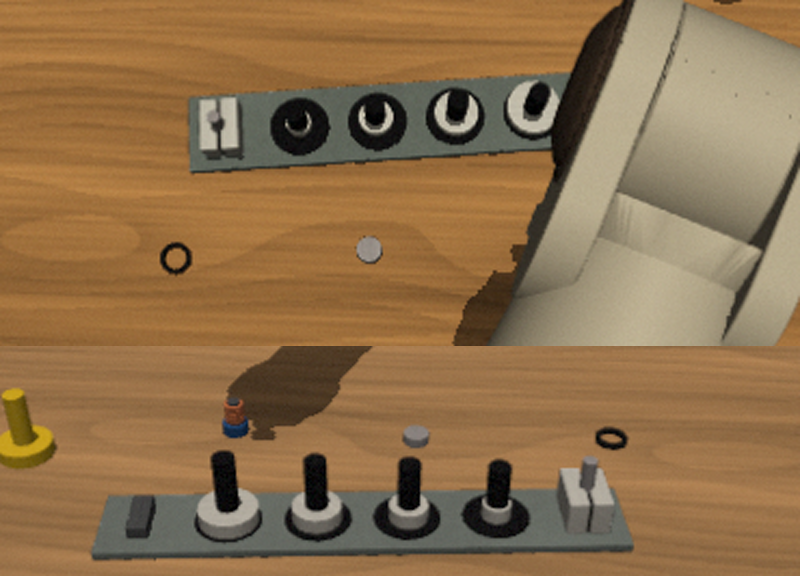

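View pics/w8.png

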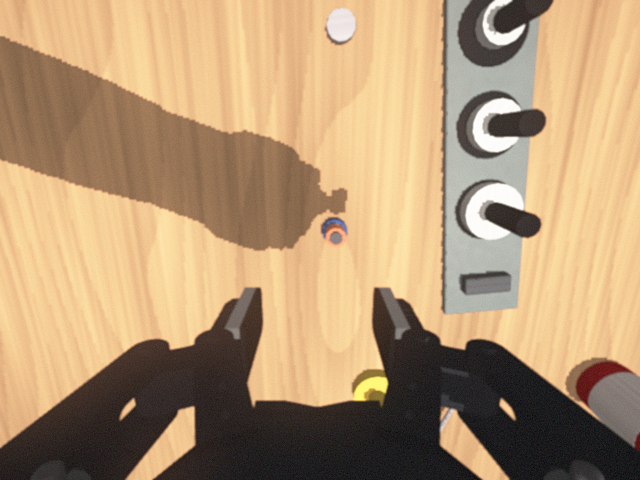

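All four drivers stand on their discs, each within about 2 mm of centre by the same-camera comparison. The adjuster still stands at its place (scene picture about (247,236)), and the gripper is clear.

```bash
python3 -c "
from workcell import bot,job
print(job.job_done(), bot.get_obs()['time'])"
```

```text
the job is handed in; nothing more can be done
the job is handed in; nothing more can be done
```

The four seal drivers now stand upright on the discs in order of foot diameter. Driver 28 is next to the shaft clamp on disc 1, then 38, 48 and 58 on discs 2 to 4. I handed the job in at about 24 s of robot time, with the gripper open and clear.

- **Centring:** the scene camera puts every neck within about 2 mm of its disc centre, and the top camera within about 2.2 mm. The two cameras differ from each other by about 3 mm in absolute position, so I compared each driver and disc only within one camera. In the wrist view, driver 38 is about 1.5 to 2 mm off centre.
- **Forces:** I saw at most about 6 N at the wrist when gripping and setting down.
- **Bystanders:** the adjuster, yellow look-alike, ring and steel disc look unmoved in the pictures. I checked that by eye rather than by measuring.
- **Checks that failed:**
  - The foot-circle fit for driver 28 on disc 1 found no usable outline, so its centring rests on the neck position.
  - One early fit of a disc under the arm's shadow was bad; I discarded it and used the clear views.

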